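Carving class: move the oiled utensils to the curing rack in the same order

ROBOT

A 7-joint arm with a two-finger parallel gripper is mounted at the origin on the work surface. World frame = base frame: x ahead of the robot, y to its left, z up, the work surface at z = 0. Lengths are in m, angles in degrees, forces in N, time in s.
With the tool pointing down it reaches from about 0.425 to 0.875 m from the base axis. Payload 4.7 kg.
Tool frame: the origin (TCP) lies between the finger pads; the fingertips stand 8 mm ahead of it and the grasp point (between the pads) lies 11 mm behind it (env.tip_extent is the distance from the TCP to the fingertips, in m); z points along the fingers, y is the line along which they close (so a half turn about z gives the same grasp; the last joint's range is limited). The gripper opens to 87 mm and grips with 3 to 60 N. Pads are 19 mm wide; open, the fingers measure 117 mm over their backs; the gripper's body (75 mm by 190 mm) begins 51 mm behind the grasp point.
Start: joints at [75.808, 18.392, -4.016, 83.108, 1.295, 78.541, -3.26], TCP at [0.168, -0.628, 0.231] pointing down, gripper open.
Joint ranges: [-163.93, 163.93], [-17.29, 119.83], [-79.2, 71.16], [3.27, 140.29], [-89.18, 269.18], [5.43, 117.66], [-154.24, 154.24]. Speed limits (degrees/s): [147.25, 147.25, 180, 180, 180, 180, 180].

INTERFACE

Orientations are given as [roll, pitch, yaw] about the fixed x, y, z axes, in that order (R = Rz(yaw) Ry(pitch) Rx(roll)).
In Python, from cell import sensors, vision, workorder, env gives the robot as it stands.
- The arm moves only by the tool drive_tool, never from a script. Its argument "moves" is a list of rows, each an object of numbers: "x", "y", "z": the shift along the tool's x, y, z in mm; "rx", "ry", "rz": the turn, a rotation vector about the tool's x, y, z in rad; "fingers": the closure, from -1 (fully open) to 1 (shut). In form: [{"x": .., "y": .., "z": .., "rx": .., "ry": .., "rz": .., "fingers": ..}, ...]. A call has 1 to 20 rows; each row is the pose to reach, as a shift and turn from the pose commanded when the call began, along the tool's axes at that moment; what a row does not reach only later rows make up. A row lasts 1/8 s, in which the tool goes at most 62.5 mm and 10.7 degrees, less where a joint would pass 70% of its speed; a pose out of reach is approached as far as the arm can. A call with a gripper value outside its range is refused whole. The fingers move at their own pace and stop on an object; "force" is the grip in N (left out, the last holds). Time passes only in rows, so rows that repeat a pose let the fingers close. It gives the time, the measured TCP pose, the force, the opening and the grip force at its end, in the units of the state.
- sensors.get_obs(): the state, without advancing time (a new reading comes with each control period).
- vision.read_camera(name): name is "scene" or "side" or "wrist"; returns a dict with "image" (480x640x3 uint8, red, green, blue), "fx", "fy", "cx", "cy" (pixels), "k1" (the pictures are not rectified: a ray, as slopes to the right and down, at radius r is drawn at 1 + k1 r^2 times it, then the intrinsics apply), "R" (3x3) and "t" (3): a world point X has camera coordinates R X + t. Camera axes: x right, y down, z forward; pixel columns grow to the right and rows downward; lengths in m; the calibration is good to about 2 mm. A picture is of the moment at which its call begins. There is no depth.
- workorder.sign_off(): hands the job in; it is judged then, once.
The state is a dict: "time_s": time; "qpos": joint angles; "joint_velocities": joint speeds; "effort": joint torques, N m; "tool_pos": TCP position; "tool_rot": TCP orientation; "force": force on the tool from outside, world axes, zero at the start; "wrist_torque": the same for the moment, N m; "grip_width": finger opening in m; "grasp_force": force on a finger pad.
Only numpy, scipy, OpenCV 4.12 (cv2) and the standard library are available. Lean on these libraries where they do the work, as an engineer would, in place of code of your own. Each camera call takes 0.05 s, during which the arm holds its last target. There are 200 camera calls.

TASK

The four oiled walnut utensils lie in the drip trays of the oiling rack, in the order of the guests who carved them. Move them one by one to the wooden curing rack and keep the same order from left to right, one in each place, so that every guest finds his own. Lay each one down right way up, in the middle between its pins, lying square and evenly across both rails just as it lay across the two tray wires; do not drop any.

Things in the scene. Friction and masses are not known exactly. Their poses are not given: they have to be found in the camera images.
- spoon: walnut spoon, 231 mm long: one round shallow bowl 51 mm across, 17 mm deep, at x 60 to 111 mm; tail at x -120. About 50 g. Origin on the handle's axis at the place to grip, near the balance point, 54 mm above the table at start; x to the head, z up. From x -55 to 54 the handle is a flat-sided bar 16 mm wide (y), 12 mm high; tail 21 mm wide.
- scoop: walnut coffee scoop, the shortest, 195 mm: deep cup 56 mm across, 34 mm high at x 54 to 110 mm (its bottom 26 mm below the origin); tail at x -85. About 50 g. Origin on the handle's axis at the place to grip, near the balance point, 54 mm above the table at start; x to the head, z up. From x -55 to 54 the handle is a flat-sided bar 16 mm wide (y), 12 mm high; tail 21 mm wide.
- turner: walnut slotted turner, 241 mm long: flat blade with two long slots, 57 mm wide, 6 mm thick, at x 56 to 121 mm; tail at x -120. About 50 g. Origin on the handle's axis at the place to grip, near the balance point, 54 mm above the table at start; x to the head, z up. From x -55 to 54 the handle is a flat-sided bar 16 mm wide (y), 12 mm high; tail 21 mm wide.
- dipper: walnut honey dipper, 226 mm long: grooved barrel head 37 mm across at x 56 to 106 mm; tail at x -120. About 50 g. Origin on the handle's axis at the place to grip, near the balance point, 54 mm above the table at start; x to the head, z up. From x -55 to 54 the handle is a flat-sided bar 16 mm wide (y), 12 mm high; tail 21 mm wide.
- oil_rack: oiling rack, where the row starts: fixed plywood board 270 (x) by 320 (y) by 12 mm with four steel drip trays in a row along its y, at y 114, 38, -38, -114 mm. Stands left or right of the curing rack. Origin: centre of underside, on the table. x points away from the robot (within 0.2 rad), +y is its left end seen from the robot.
- tray_spoon: drip tray in which the spoon starts; marks its rank in the row. Four alike, fixed: shallow steel tray 250 (x) by 68 (y) by 10 mm, two cross wires at x -36 and 36 with tops 36 mm above its underside, on uprights at y -27 and 27, 46.5 mm high; the handle lies across the wires. Origin: centre of underside, 12 mm above the table; axes as the oiling rack's.
- tray_scoop: drip tray in which the scoop starts; marks its rank in the row. Four alike, fixed: shallow steel tray 250 (x) by 68 (y) by 10 mm, two cross wires at x -36 and 36 with tops 36 mm above its underside, on uprights at y -27 and 27, 46.5 mm high; the handle lies across the wires. Origin: centre of underside, 12 mm above the table; axes as the oiling rack's.
- tray_turner: drip tray in which the slotted turner starts; marks its rank in the row. Four alike, fixed: shallow steel tray 250 (x) by 68 (y) by 10 mm, two cross wires at x -36 and 36 with tops 36 mm above its underside, on uprights at y -27 and 27, 46.5 mm high; the handle lies across the wires. Origin: centre of underside, 12 mm above the table; axes as the oiling rack's.
- tray_dipper: drip tray in which the honey dipper starts; marks its rank in the row. Four alike, fixed: shallow steel tray 250 (x) by 68 (y) by 10 mm, two cross wires at x -36 and 36 with tops 36 mm above its underside, on uprights at y -27 and 27, 46.5 mm high; the handle lies across the wires. Origin: centre of underside, 12 mm above the table; axes as the oiling rack's.
- cure_rack: curing rack, empty at start: fixed, two wood rails along y at x -36 and 36 mm, 12 wide, 328 long, tops 48 mm up; on each, pins 8 mm thick, tops 67 mm up, at y -152, -76, 0, 76, 152. Four places between the pins: y 114, 38, -38, -114; a handle laid there has its origin at x 0, 54 up. Origin: centre of foot, on table. x away from the robot (within 0.2 rad), +y its left end seen from the robot.
Mind the look-alikes: they are no part of the job. Leave any turquoise look-alike of the scoop alone.

How it is judged (in metres and radians):
At the end, for the whole second after the job is handed in: Each utensil lies at the curing-rack place of the same rank from the left as its drip tray: within 15 mm of the middle between the pins, 20 mm of midway between the rails, 0.26 rad of square (head either way), on both rails, upright (0.25 rad), released, at rest (((y of tray_spoon in the frame of oil_rack between 0.076 and 0.152 m and y of spoon in the frame of cure_rack between 0.099 and 0.129 m) or (y of tray_spoon in the frame of oil_rack between 0 and 0.076 m and y of spoon in the frame of cure_rack between 0.023 and 0.053 m) or (y of tray_spoon in the frame of oil_rack between -0.076 and 0 m and y of spoon in the frame of cure_rack between -0.053 and -0.023 m) or (y of tray_spoon in the frame of oil_rack between -0.152 and -0.076 m and y of spoon in the frame of cure_rack between -0.129 and -0.099 m)) and x of spoon in the frame of cure_rack between -0.02 and 0.02 m and z of spoon in the frame of cure_rack between 0.047 and 0.061 m and angle between the x axis of each of spoon, scoop, turner, dipper and the x axis of cure_rack, either way round below 0.26 rad and angle between each of spoon, scoop, turner, dipper's own z axis and vertical below 0.25 rad and contact force between each of spoon, scoop, turner, dipper and the fingers below 0.05 N and linear speed of each of spoon, scoop, turner, dipper below 0.03 m/s and angular speed of each of spoon, scoop, turner, dipper below 0.3 rad/s and ((y of tray_scoop in the frame of oil_rack between 0.076 and 0.152 m and y of scoop in the frame of cure_rack between 0.099 and 0.129 m) or (y of tray_scoop in the frame of oil_rack between 0 and 0.076 m and y of scoop in the frame of cure_rack between 0.023 and 0.053 m) or (y of tray_scoop in the frame of oil_rack between -0.076 and 0 m and y of scoop in the frame of cure_rack between -0.053 and -0.023 m) or (y of tray_scoop in the frame of oil_rack between -0.152 and -0.076 m and y of scoop in the frame of cure_rack between -0.129 and -0.099 m)) and x of scoop in the frame of cure_rack between -0.02 and 0.02 m and z of scoop in the frame of cure_rack between 0.047 and 0.061 m and ((y of tray_turner in the frame of oil_rack between 0.076 and 0.152 m and y of turner in the frame of cure_rack between 0.099 and 0.129 m) or (y of tray_turner in the frame of oil_rack between 0 and 0.076 m and y of turner in the frame of cure_rack between 0.023 and 0.053 m) or (y of tray_turner in the frame of oil_rack between -0.076 and 0 m and y of turner in the frame of cure_rack between -0.053 and -0.023 m) or (y of tray_turner in the frame of oil_rack between -0.152 and -0.076 m and y of turner in the frame of cure_rack between -0.129 and -0.099 m)) and x of turner in the frame of cure_rack between -0.02 and 0.02 m and z of turner in the frame of cure_rack between 0.047 and 0.061 m and ((y of tray_dipper in the frame of oil_rack between 0.076 and 0.152 m and y of dipper in the frame of cure_rack between 0.099 and 0.129 m) or (y of tray_dipper in the frame of oil_rack between 0 and 0.076 m and y of dipper in the frame of cure_rack between 0.023 and 0.053 m) or (y of tray_dipper in the frame of oil_rack between -0.076 and 0 m and y of dipper in the frame of cure_rack between -0.053 and -0.023 m) or (y of tray_dipper in the frame of oil_rack between -0.152 and -0.076 m and y of dipper in the frame of cure_rack between -0.129 and -0.099 m)) and x of dipper in the frame of cure_rack between -0.02 and 0.02 m and z of dipper in the frame of cure_rack between 0.047 and 0.061 m); the robot touches nothing.
It fails at once if a utensil has fallen to the table or the tray floor (its grip lower than 35 mm above the table) (height (world z) of any of spoon, scoop, turner, dipper below 0.035 m).
It fails at once if a utensil is dropped: it moves faster than 0.7 m/s (a fall of some 25 mm) while no finger touches it ((contact force between spoon and the fingers below 0.01 N and linear speed of spoon above 0.7 m/s) or (contact force between scoop and the fingers below 0.01 N and linear speed of scoop above 0.7 m/s) or (contact force between turner and the fingers below 0.01 N and linear speed of turner above 0.7 m/s) or (contact force between dipper and the fingers below 0.01 N and linear speed of dipper above 0.7 m/s)).
It also fails if it takes over 96 s, if anything falls off the work surface, if the arm or the gripper's body presses on something with over 40 N, if the wrist force passes 120 N, or if a joint passes its speed limit or range.

## Working session

There is one attempt and no reset: what is moved stays moved. The work goes in short steps, Python scripts to look and compute and a tool call to move; the robot and the scene stay as the last step left them, time stands still between calls to the robot, and variables do not carry over. Pictures are saved under pics/ and viewed, at most 14 in all, crops included, and the job is handed in when it is done.

Besides the shell and the picture viewer there is one more tool, called after ">>>" as a command line: name --argument value ..., lists and objects as JSON in quotes. drive_tool: Moves the arm, as the interface text tells. Its arguments: {"type":"object","properties":{"moves":{"type":"array"},"force":{"type":"number"}},"required":["moves"]}

```bash
mkdir -p pics; ls; python3 - <<'E'
from cell import sensors, vision
import cv2, numpy as np
o=sensors.get_obs(); print({k:np.round(v,3).tolist() for k,v in o.items()})
for n in ["scene","side"]:
    c=vision.read_camera(n); cv2.imwrite(f"pics/{n}0.png",c["image"][:,:,::-1])
    print(n,{k:np.round(v,4).tolist() for k,v in c.items() if k!="image"})
E
```

```text
pics
{'time_s': 0.0, 'qpos': [75.809, 18.439, -4.014, 83.175, 1.294, 78.541, -3.26], 'joint_velocities': [-0.063, 0.038, 0.02, -0.055, 0.133, 0.119, 0.006], 'effort': [0.0, -49.129, -0.404, -31.254, -0.064, 0.044, 0.0], 'tool_pos': [0.168, -0.627, 0.229], 'tool_rot': [-179.89, 0.005, 15.0], 'force': [-0.211, 0.148, 0.392], 'wrist_torque': [0.011, 0.021, -0.054], 'grasp_force': 0.0, 'grip_width': 0.087}
scene {'fx': 586.1125, 'fy': 586.1125, 'cx': 317.5274, 'cy': 234.1692, 'k1': 0.0378, 'R': [[-0.398, 0.9173, -0.0123], [0.6831, 0.2874, -0.6714], [-0.6123, -0.2756, -0.741]], 't': [0.1508, -0.2233, 1.4043]}
side {'fx': 471.4252, 'fy': 471.4252, 'cx': 324.4022, 'cy': 236.8518, 'k1': -0.1218, 'R': [[-0.9491, -0.3149, -0.0075], [-0.203, 0.6297, -0.7498], [0.2408, -0.7101, -0.6616]], 't': [0.3683, 0.1112, 0.8691]}
```

View pics/scene0.png

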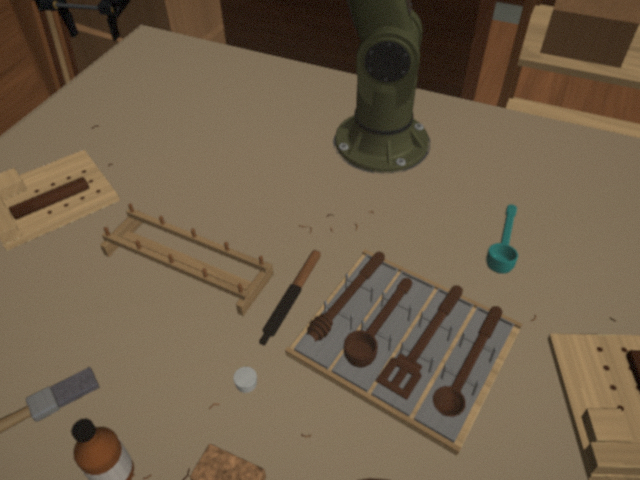

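View pics/side0.png

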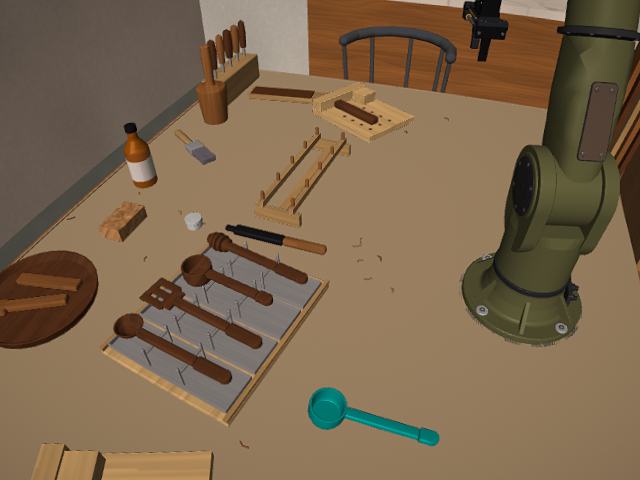

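The scene view shows the empty curing rack at lower y, with pins from (130,209) to (244,289), and the oiling rack at higher y, with corners (367,252), (521,322), (457,445) and (288,350). From the robot's left the order is spoon, turner, scoop, dipper. The side view agrees, with the turquoise decoy at (370,415).

```bash
cat > h.py <<'E'
import numpy as np, cv2
from cell import sensors, vision
def ray(c,uv):
    K=np.array([[c["fx"],0,c["cx"]],[0,c["fy"],c["cy"]],[0,0,1.]])
    p=cv2.undistortPoints(np.array(uv,float).reshape(-1,1,2),K,np.array([c["k1"],0,0,0]))[:,0]
    R,t=np.array(c["R"]),np.array(c["t"])
    return -R.T@t, np.c_[p,np.ones(len(p))]@R
def onplane(c,uv,z):
    o,d=ray(c,uv); return o+d*((z-o[2])/d[:,2])[:,None]
def project(c,X):
    K=np.array([[c["fx"],0,c["cx"]],[0,c["fy"],c["cy"]],[0,0,1.]])
    R,t=np.array(c["R"]),np.array(c["t"])
    return cv2.projectPoints(np.array(X,float),cv2.Rodrigues(R)[0],t,K,np.array([c["k1"],0,0,0]))[0][:,0]
E
python3 - <<'E'
from h import *
s=vision.read_camera("scene"); d=vision.read_camera("side"); w=vision.read_camera("wrist")
print(np.round(onplane(s,[(130,209),(262,261),(107,232),(244,289)],.067),3).tolist())
print(np.round(onplane(s,[(367,252),(521,322),(457,445),(288,350)],.012),3).tolist())
cv2.imwrite("pics/w0.png",w["image"][:,:,::-1]); print(np.round(w["R"],3).tolist(),np.round(w["t"],3),w["fx"])
a=cv2.resize(s["image"][190:320,90:290],(800,520),interpolation=cv2.INTER_CUBIC)
cv2.imwrite("pics/sa.png",a[:,:,::-1])
b=cv2.resize(d["image"][120:230,240:360],(600,550),interpolation=cv2.INTER_CUBIC)
cv2.imwrite("pics/da.png",b[:,:,::-1])
E
```

```text
[[0.473, -0.363, 0.067], [0.49, -0.061, 0.067], [0.541, -0.367, 0.067], [0.559, -0.061, 0.067]]
[[0.351, 0.094, 0.012], [0.398, 0.4, 0.012], [0.659, 0.352, 0.012], [0.611, 0.045, 0.012]]
[[0.259, -0.966, -0.001], [-0.924, -0.248, 0.29], [-0.281, -0.075, -0.957]] [-0.65  -0.036  0.391] 367.193833471791
```

View pics/w0.png

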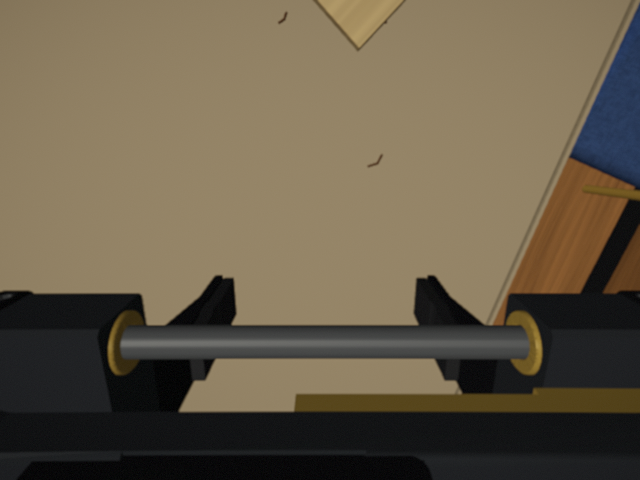

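View pics/sa.png

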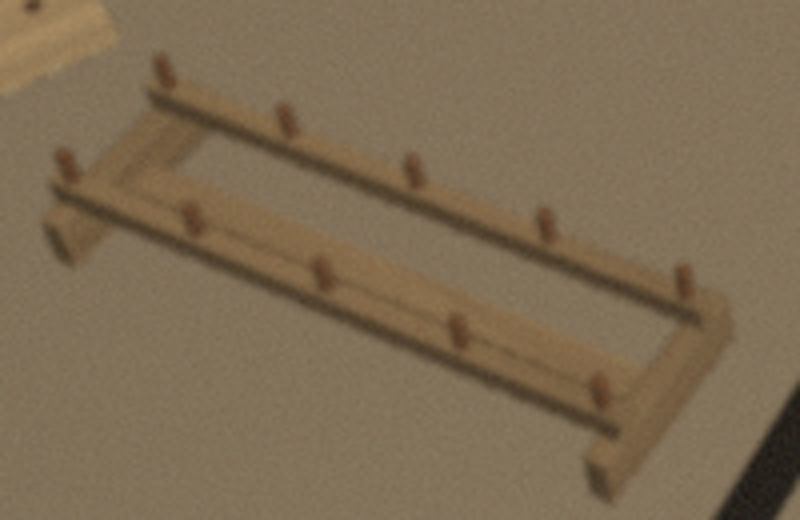

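The wrist view shows the open fingers and bare table, with the curing rack out of view. The enlarged scene crop shows the curing-rack pins clearly: near pin tops (160,58) to (683,267) and far ones (63,153) to (597,376) in crop pixels.

>>> drive_tool --moves '[{"x": 351, "y": -338, "z": -71, "rz": 0.314, "fingers": -0.1}, {"x": 351, "y": -338, "z": -71, "rz": 0.314, "fingers": -0.1}, {"x": 351, "y": -338, "z": -71, "rz": 0.314, "fingers": -0.1}, {"x": 351, "y": -338, "z": -71, "rz": 0.314, "fingers": -0.1}, {"x": 351, "y": -338, "z": -71, "rz": 0.314, "fingers": -0.1}, {"x": 351, "y": -338, "z": -71, "rz": 0.314, "fingers": -0.1}, {"x": 351, "y": -338, "z": -71, "rz": 0.314, "fingers": -0.1}, {"x": 351, "y": -338, "z": -71, "rz": 0.314, "fingers": -0.1}, {"x": 351, "y": -338, "z": -71, "rz": 0.314, "fingers": -0.1}, {"x": 351, "y": -338, "z": -71, "rz": 0.314, "fingers": -0.1}, {"x": 351, "y": -338, "z": -71, "rz": 0.314, "fingers": -0.1}, {"x": 351, "y": -338, "z": -71, "rz": 0.314, "fingers": -0.1}]'

```text
invalid input at $.moves[0]: expected keys x, y, z, rx, ry, rz, fingers
```

```bash
python3 - <<'E'
from h import *
s=vision.read_camera("scene"); w=vision.read_camera("wrist")
near=[(160,58),(285,107),(412,157),(544,210),(683,267)];far=[(63,153),(190,205),(320,259),(456,317),(597,376)]
P=onplane(s,np.array(near+far)/4+[90,190],.067)[:,:2]
M=np.array([(x,y) for x in(-.036,.036) for y in(-.152,-.076,0,.076,.152)])
a=P-P.mean(0); th=np.arctan2((M[:,0]*a[:,1]-M[:,1]*a[:,0]).sum(),(M*a).sum())
print("cure",P.mean(0),np.degrees(th)); R=np.array([[np.cos(th),-np.sin(th)],[np.sin(th),np.cos(th)]])
print(np.round((a-M@R.T)*1000,1).tolist())
cv2.imwrite("pics/w1.png",w["image"][:,:,::-1]); print(sensors.get_obs()["tool_pos"])
E
```

```text
cure [ 0.50752534 -0.22202122] -3.7490786573588415
[[0.5, 0.5], [0.1, 1.1], [-0.3, 0.1], [-0.1, -0.5], [0.7, -0.1], [0.5, 0.9], [-0.2, 0.7], [-0.5, -0.4], [-0.2, -0.6], [-0.4, -1.7]]
[ 0.16817217 -0.62775063  0.23031976]
```

View pics/w1.png

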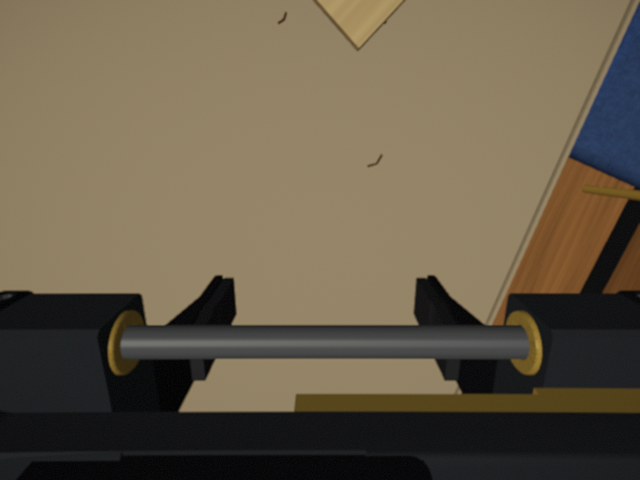

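The move was refused because every row needs all the keys, so this picture is unchanged. The curing-rack fit is good: (0.5075, -0.222), -3.7°.

>>> drive_tool --moves '[{"x": 351, "y": -338, "z": -71, "rx": 0, "ry": 0, "rz": 0.32, "fingers": -0.1}, {"x": 351, "y": -338, "z": -71, "rx": 0, "ry": 0, "rz": 0.32, "fingers": -0.1}, {"x": 351, "y": -338, "z": -71, "rx": 0, "ry": 0, "rz": 0.32, "fingers": -0.1}, {"x": 351, "y": -338, "z": -71, "rx": 0, "ry": 0, "rz": 0.32, "fingers": -0.1}, {"x": 351, "y": -338, "z": -71, "rx": 0, "ry": 0, "rz": 0.32, "fingers": -0.1}, {"x": 351, "y": -338, "z": -71, "rx": 0, "ry": 0, "rz": 0.32, "fingers": -0.1}, {"x": 351, "y": -338, "z": -71, "rx": 0, "ry": 0, "rz": 0.32, "fingers": -0.1}, {"x": 351, "y": -338, "z": -71, "rx": 0, "ry": 0, "rz": 0.32, "fingers": -0.1}, {"x": 351, "y": -338, "z": -71, "rx": 0, "ry": 0, "rz": 0.32, "fingers": -0.1}, {"x": 351, "y": -338, "z": -71, "rx": 0, "ry": 0, "rz": 0.32, "fingers": -0.1}, {"x": 351, "y": -338, "z": -71, "rx": 0, "ry": 0, "rz": 0.32, "fingers": -0.1}, {"x": 351, "y": -338, "z": -71, "rx": 0, "ry": 0, "rz": 0.32, "fingers": -0.1}]'

```text
time_s: 1.85
tool_pos: [0.4191, -0.2116, 0.3013]
tool_rot: [-180.0, 0.0, -3.5]
force: [0.6, -0.0, -1.0]
grip_width: 0.0476
grasp_force: 0.0
```

```bash
python3 - <<'E'
from h import *
w=vision.read_camera("wrist"); cv2.imwrite("pics/w2.png",w["image"][:,:,::-1])
th=np.radians(-3.75); R=np.array([[np.cos(th),-np.sin(th)],[np.sin(th),np.cos(th)]])
M=np.array([(x,y) for x in(-.036,.036) for y in(-.152,-.076,0,.076,.152)])@R.T+[.5075,-.222]
print(np.round(project(w,np.c_[M,np.full(10,.067)])).tolist())
o=sensors.get_obs(); print(o["tool_pos"],o["tool_rot"],o["grip_width"],o["time_s"])
E
```

```text
[[476.0, 152.0], [402.0, 152.0], [328.0, 151.0], [255.0, 151.0], [181.0, 150.0], [485.0, 76.0], [407.0, 76.0], [329.0, 76.0], [251.0, 75.0], [173.0, 74.0]]
[ 0.41923569 -0.21142465  0.30129654] [-1.79986262e+02  2.27734737e-02 -3.44766020e+00] 0.047923722722100985 1.9
```

View pics/w2.png

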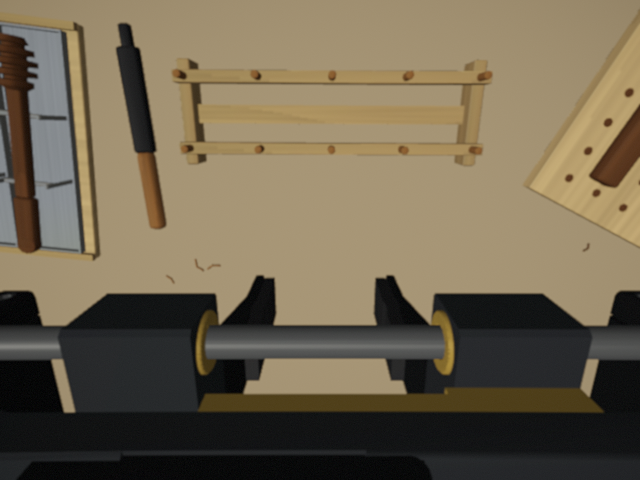

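The wrist view shows the curing rack square-on. The near pins run from (186,149) to (477,150) and the far ones from (177,74) to (488,75), about 3 px right of my prediction, so I'll use a rack centre of y ≈ -0.2235. Next I'll look at the oiling rack.

>>> drive_tool --moves '[{"x": 28, "y": -202, "z": 0, "rx": 0, "ry": 0, "rz": 0.05, "fingers": -0.1}, {"x": 28, "y": -202, "z": 0, "rx": 0, "ry": 0, "rz": 0.05, "fingers": -0.1}, {"x": 28, "y": -202, "z": 0, "rx": 0, "ry": 0, "rz": 0.05, "fingers": -0.1}, {"x": -16, "y": -437, "z": 0, "rx": 0, "ry": 0, "rz": 0.096, "fingers": -0.1}, {"x": -16, "y": -437, "z": 0, "rx": 0, "ry": 0, "rz": 0.096, "fingers": -0.1}, {"x": -16, "y": -437, "z": 0, "rx": 0, "ry": 0, "rz": 0.096, "fingers": -0.1}, {"x": -16, "y": -437, "z": 0, "rx": 0, "ry": 0, "rz": 0.096, "fingers": -0.1}, {"x": -16, "y": -437, "z": 0, "rx": 0, "ry": 0, "rz": 0.096, "fingers": -0.1}, {"x": -16, "y": -437, "z": 0, "rx": 0, "ry": 0, "rz": 0.096, "fingers": -0.1}, {"x": -16, "y": -437, "z": 0, "rx": 0, "ry": 0, "rz": 0.096, "fingers": -0.1}, {"x": -16, "y": -437, "z": 0, "rx": 0, "ry": 0, "rz": 0.096, "fingers": -0.1}]'

```text
time_s: 3.28
tool_pos: [0.4298, 0.2251, 0.3014]
tool_rot: [180.0, 0.0, -9.0]
force: [-1.5, 0.4, 0.1]
grip_width: 0.0481
grasp_force: 0.0
```

```bash
python3 - <<'E'
from h import *
w=vision.read_camera("wrist"); cv2.imwrite("pics/w3.png",w["image"][:,:,::-1])
o=sensors.get_obs(); print(o["tool_pos"],o["tool_rot"],o["grip_width"],o["time_s"])
im=w["image"].astype(int); m=((im[:,:,0]-im[:,:,2]>15)&(im[:,:,0]<125)).astype(np.uint8); m[270:]=0
m=cv2.morphologyEx(m,cv2.MORPH_OPEN,np.ones((5,5),np.uint8))
n,l,st,ce=cv2.connectedComponentsWithStats(m)
for i in range(1,n):
    if st[i,4]>800: print(i,st[i].tolist(),ce[i].round().tolist(), im[l==i].mean(0).round().tolist())
E
```

```text
[0.42968669 0.22536014 0.30144219] [ 1.79976655e+02 -3.48685335e-03 -8.98019371e+00] 0.04782584840095511 3.325
1 [168, 0, 54, 229, 5121] [200.0, 92.0] [88.0, 56.0, 34.0]
2 [251, 0, 59, 234, 5581] [280.0, 90.0] [95.0, 62.0, 38.0]
3 [406, 1, 54, 231, 4635] [431.0, 105.0] [89.0, 58.0, 36.0]
4 [334, 6, 57, 201, 5040] [359.0, 80.0] [92.0, 59.0, 36.0]
6 [0, 60, 154, 177, 3190] [50.0, 124.0] [93.0, 77.0, 51.0]
9 [0, 193, 56, 77, 2058] [23.0, 237.0] [74.0, 47.0, 27.0]
```

View pics/w3.png

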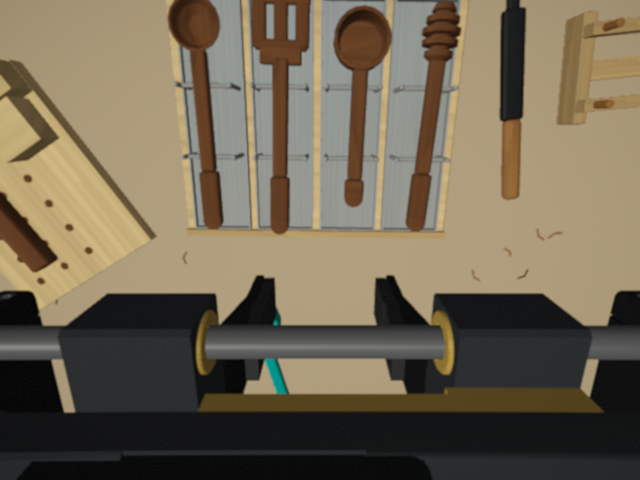

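The wrist view shows the order spoon (208,100), turner (280,100), scoop (358,100), dipper (430,100). Their tails end at rows ~229, 234, 206 and 231, and the wires cross at rows ~87 and 157.

```bash
cat > grasp.py <<'E'
from h import *
def handles(w,ranges,rows=(85,165)):
    im=w["image"].astype(int); m=((im[:,:,0]-im[:,:,2]>15)&(im[:,:,0]<125)).astype(np.uint8); m[270:]=0
    m=cv2.morphologyEx(m,cv2.MORPH_OPEN,np.ones((5,5),np.uint8)); out={}
    for k,(a,b,tail) in ranges.items():
        pts=[]
        for v in range(*rows):
            u=np.flatnonzero(m[v,a:b])
            if len(u): pts.append((a+u.mean(),v))
        P=onplane(w,pts,.055)[:,:2]
        vx,vy,x0,y0=cv2.fitLine(P.astype(np.float32),cv2.DIST_HUBER,0,.01,.01).ravel()
        if vx<0: vx,vy=-vx,-vy
        vs,us=np.nonzero(m[:,a:b]); i=vs.argmax(); T=onplane(w,[(a+us[vs==vs.max()].mean(),vs.max()+.5)],.055)[0,:2]
        d=np.array([vx,vy]); c=np.array([x0,y0]); g=c+d*((T-c)@d+tail)
        out[k]=(g,np.degrees(np.arctan2(vy,vx))); print(k,g.round(4),round(out[k][1],2))
    return out
E
python3 - <<'E'
from grasp import *
w=vision.read_camera("wrist"); h=handles(w,dict(spoon=(165,225,.12),turner=(248,312,.12),scoop=(332,395,.085),dipper=(405,462,.12)))
p=np.array(sensors.get_obs()["tool_pos"]);
th=np.radians(-9); C=np.array([[np.cos(th),np.sin(th)],[np.sin(th),-np.cos(th)]])
for k,(g,a) in h.items(): print(k,"tool",((g-p[:2])@C.T*1000).round(1),"rz",np.radians(-9-a).round(3))
c=np.radians(-3.6);
for y in(.114,.038,-.038,-.114): print(np.round(np.array([.5075,-.2235])+y*np.array([-np.sin(c),np.cos(c)]),4))
E
```

```text
spoon [0.5347 0.3345] -9.04
turner [0.5176 0.2574] -11.01
scoop [0.5016 0.1787] -10.97
dipper [0.4946 0.104 ] -12.41
spoon tool [  86.8 -123.9] rz 0.001
turner tool [ 82.  -45.1] rz 0.035
scoop tool [78.5 35.2] rz 0.034
dipper tool [ 83.3 110. ] rz 0.06
[ 0.5147 -0.1097]
[ 0.5099 -0.1856]
[ 0.5051 -0.2614]
[ 0.5003 -0.3373]
```

>>> drive_tool --moves '[{"x": 87, "y": -124, "z": 150, "rx": 0, "ry": 0, "rz": 0, "fingers": -0.1}, {"x": 87, "y": -124, "z": 150, "rx": 0, "ry": 0, "rz": 0, "fingers": -0.1}, {"x": 87, "y": -124, "z": 150, "rx": 0, "ry": 0, "rz": 0, "fingers": -0.1}, {"x": 87, "y": -124, "z": 150, "rx": 0, "ry": 0, "rz": 0, "fingers": -0.1}, {"x": 87, "y": -124, "z": 190, "rx": 0, "ry": 0, "rz": 0, "fingers": -0.1}, {"x": 87, "y": -124, "z": 230, "rx": 0, "ry": 0, "rz": 0, "fingers": -0.1}, {"x": 87, "y": -124, "z": 258, "rx": 0, "ry": 0, "rz": 0, "fingers": -0.1}, {"x": 87, "y": -124, "z": 258, "rx": 0, "ry": 0, "rz": 0, "fingers": -0.1}, {"x": 87, "y": -124, "z": 258, "rx": 0, "ry": 0, "rz": 0, "fingers": -0.1}, {"x": 87, "y": -124, "z": 258, "rx": 0, "ry": 0, "rz": 0, "fingers": 1}, {"x": 87, "y": -124, "z": 258, "rx": 0, "ry": 0, "rz": 0, "fingers": 1}, {"x": 87, "y": -124, "z": 258, "rx": 0, "ry": 0, "rz": 0, "fingers": 1}, {"x": 87, "y": -124, "z": 258, "rx": 0, "ry": 0, "rz": 0, "fingers": 1}, {"x": 87, "y": -124, "z": 258, "rx": 0, "ry": 0, "rz": 0, "fingers": 1}, {"x": 87, "y": -124, "z": 258, "rx": 0, "ry": 0, "rz": 0, "fingers": 1}]' --force 20

```text
time_s: 5.25
tool_pos: [0.5343, 0.3358, 0.0437]
tool_rot: [180.0, -0.0, -8.8]
force: [-1.0, 0.2, 2.1]
grip_width: 0.0158
grasp_force: 20.0
```

>>> drive_tool --moves '[{"x": 0, "y": 0, "z": -20, "rx": 0, "ry": 0, "rz": 0, "fingers": 1}, {"x": 0, "y": 0, "z": -60, "rx": 0, "ry": 0, "rz": 0, "fingers": 1}, {"x": 0, "y": 0, "z": -100, "rx": 0, "ry": 0, "rz": 0, "fingers": 1}, {"x": 3, "y": 30, "z": -100, "rx": 0, "ry": 0, "rz": -0.01, "fingers": 1}, {"x": 9, "y": 80, "z": -100, "rx": 0, "ry": 0, "rz": -0.02, "fingers": 1}, {"x": 16, "y": 140, "z": -100, "rx": 0, "ry": 0, "rz": -0.03, "fingers": 1}, {"x": 22, "y": 200, "z": -100, "rx": 0, "ry": 0, "rz": -0.04, "fingers": 1}, {"x": 29, "y": 260, "z": -100, "rx": 0, "ry": 0, "rz": -0.055, "fingers": 1}, {"x": 36, "y": 320, "z": -100, "rx": 0, "ry": 0, "rz": -0.07, "fingers": 1}, {"x": 42, "y": 375, "z": -100, "rx": 0, "ry": 0, "rz": -0.08, "fingers": 1}, {"x": 47, "y": 420, "z": -100, "rx": 0, "ry": 0, "rz": -0.09, "fingers": 1}, {"x": 49, "y": 441, "z": -100, "rx": 0, "ry": 0, "rz": -0.0925, "fingers": 1}, {"x": 49, "y": 441, "z": -100, "rx": 0, "ry": 0, "rz": -0.0925, "fingers": 1}, {"x": 49, "y": 441, "z": -70, "rx": 0, "ry": 0, "rz": -0.0925, "fingers": 1}, {"x": 49, "y": 441, "z": -45, "rx": 0, "ry": 0, "rz": -0.0925, "fingers": 1}, {"x": 49, "y": 441, "z": -45, "rx": 0, "ry": 0, "rz": -0.0925, "fingers": 1}]'

```text
time_s: 7.25
tool_pos: [0.5138, -0.1051, 0.0876]
tool_rot: [-179.9, 0.2, -3.4]
force: [-0.2, 0.7, 0.9]
grip_width: 0.0156
grasp_force: 20.0
```

```bash
python3 - <<'E'
from h import *
s=vision.read_camera("scene"); w=vision.read_camera("side")
a=cv2.resize(s["image"][130:330,80:280],(500,500)); b=cv2.resize(w["image"][60:260,200:320],(300,500))
cv2.imwrite("pics/p1.png",np.hstack([a,b])[:,:,::-1])
E
```

```text
(no output)
```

View pics/p1.png

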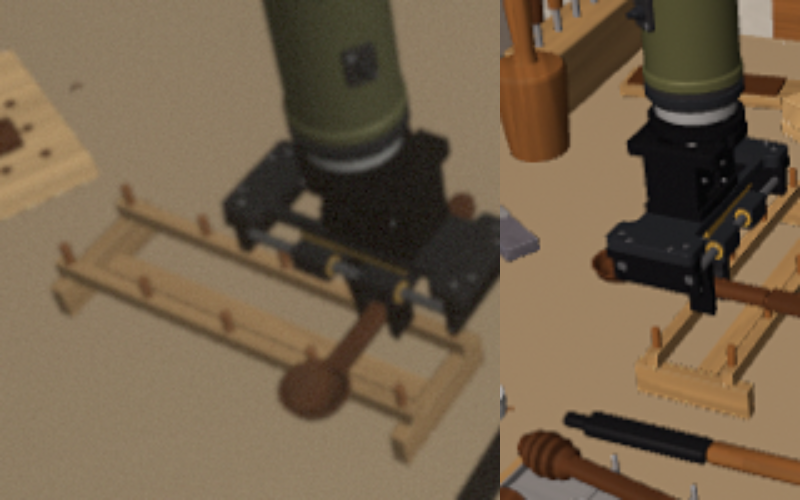

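The spoon hangs level over the leftmost place, between the two last pins at (285,255) and (400,390) in the crop. Now I'll lower it.

>>> drive_tool --moves '[{"x": 0, "y": 3, "z": 15, "rx": 0, "ry": 0, "rz": 0, "fingers": 1}, {"x": 0, "y": 3, "z": 28, "rx": 0, "ry": 0, "rz": 0, "fingers": 1}, {"x": 0, "y": 3, "z": 37, "rx": 0, "ry": 0, "rz": 0, "fingers": 1}, {"x": 0, "y": 3, "z": 42, "rx": 0, "ry": 0, "rz": 0, "fingers": 1}, {"x": 0, "y": 3, "z": 45, "rx": 0, "ry": 0, "rz": 0, "fingers": 1}, {"x": 0, "y": 3, "z": 45, "rx": 0, "ry": 0, "rz": 0, "fingers": 1}, {"x": 0, "y": 3, "z": 45, "rx": 0, "ry": 0, "rz": 0, "fingers": 1}]'

```text
time_s: 8.22
tool_pos: [0.515, -0.1105, 0.0437]
tool_rot: [180.0, -0.0, -3.5]
force: [-0.6, 0.1, 0.3]
grip_width: 0.0155
grasp_force: 20.0
```

>>> drive_tool --moves '[{"x": 0, "y": 0, "z": 0, "rx": 0, "ry": 0, "rz": 0, "fingers": 0.5}, {"x": 0, "y": 0, "z": 0, "rx": 0, "ry": 0, "rz": 0, "fingers": -0.1}, {"x": 0, "y": 0, "z": 0, "rx": 0, "ry": 0, "rz": 0, "fingers": -0.1}, {"x": 0, "y": 0, "z": 0, "rx": 0, "ry": 0, "rz": 0, "fingers": -0.1}, {"x": 0, "y": 0, "z": -30, "rx": 0, "ry": 0, "rz": 0, "fingers": -0.1}, {"x": 0, "y": 0, "z": -80, "rx": 0, "ry": 0, "rz": 0, "fingers": -0.1}, {"x": 0, "y": 0, "z": -110, "rx": 0, "ry": 0, "rz": 0, "fingers": -0.1}, {"x": -21, "y": -367, "z": -110, "rx": 0, "ry": 0, "rz": 0.127, "fingers": -0.1}, {"x": -21, "y": -367, "z": -110, "rx": 0, "ry": 0, "rz": 0.127, "fingers": -0.1}, {"x": -21, "y": -367, "z": -110, "rx": 0, "ry": 0, "rz": 0.127, "fingers": -0.1}, {"x": -21, "y": -367, "z": -110, "rx": 0, "ry": 0, "rz": 0.127, "fingers": -0.1}, {"x": -21, "y": -367, "z": -110, "rx": 0, "ry": 0, "rz": 0.127, "fingers": -0.1}, {"x": -21, "y": -367, "z": -110, "rx": 0, "ry": 0, "rz": 0.127, "fingers": -0.1}, {"x": -21, "y": -367, "z": -110, "rx": 0, "ry": 0, "rz": 0.127, "fingers": -0.1}, {"x": -21, "y": -367, "z": -110, "rx": 0, "ry": 0, "rz": 0.127, "fingers": -0.1}, {"x": -21, "y": -367, "z": -110, "rx": 0, "ry": 0, "rz": 0.127, "fingers": -0.1}]'

```text
time_s: 10.22
tool_pos: [0.517, 0.255, 0.1533]
tool_rot: [179.9, -0.0, -11.0]
force: [0.1, -0.7, -0.2]
grip_width: 0.0478
grasp_force: 0.0
```

```bash
python3 - <<'E'
from h import *
s=vision.read_camera("scene"); w=vision.read_camera("wrist"); d=vision.read_camera("side")
a=cv2.resize(s["image"][170:330,80:290],(525,400)); b=cv2.resize(w["image"][:270],(525,221))
c=cv2.resize(d["image"][100:240,230:360],(275,300)); f=np.zeros((621,800,3),np.uint8)
f[:400,:525]=a; f[400:,:525]=b; f[:300,525:]=c
cv2.imwrite("pics/p2.png",f[:600,:,::-1])
E
```

```text
(no output)
```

View pics/p2.png

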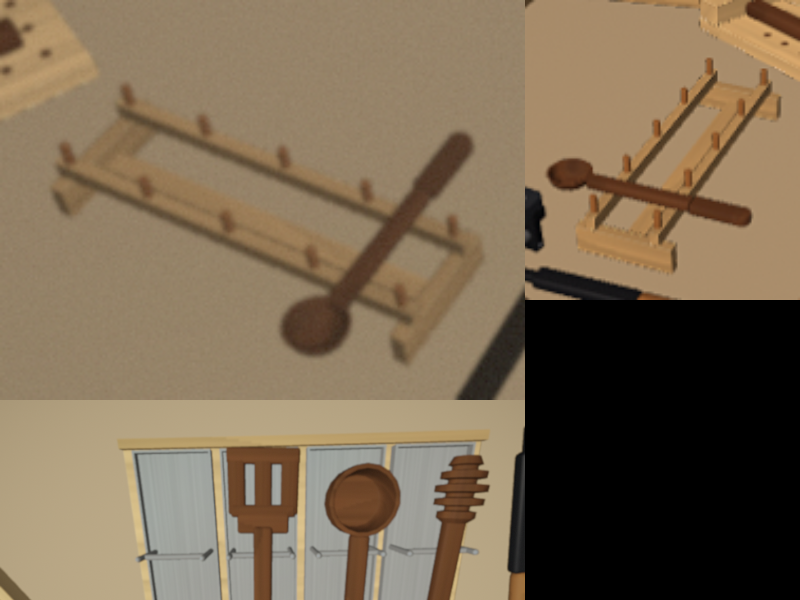

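The spoon lies square across both rails, centred between its pins, as both views show. In the wrist view the turner's handle is centred under the gripper. Now I'll descend and grip it.

>>> drive_tool --moves '[{"x": 0, "y": -1, "z": 50, "rx": 0, "ry": 0, "rz": 0, "fingers": -0.1}, {"x": 0, "y": -1, "z": 85, "rx": 0, "ry": 0, "rz": 0, "fingers": -0.1}, {"x": 0, "y": -1, "z": 110, "rx": 0, "ry": 0, "rz": 0, "fingers": -0.1}, {"x": 0, "y": -1, "z": 110, "rx": 0, "ry": 0, "rz": 0, "fingers": -0.1}, {"x": 0, "y": -1, "z": 110, "rx": 0, "ry": 0, "rz": 0, "fingers": -0.1}, {"x": 0, "y": -1, "z": 110, "rx": 0, "ry": 0, "rz": 0, "fingers": 1}, {"x": 0, "y": -1, "z": 110, "rx": 0, "ry": 0, "rz": 0, "fingers": 1}, {"x": 0, "y": -1, "z": 110, "rx": 0, "ry": 0, "rz": 0, "fingers": 1}, {"x": 0, "y": -1, "z": 110, "rx": 0, "ry": 0, "rz": 0, "fingers": 1}, {"x": 0, "y": -1, "z": 110, "rx": 0, "ry": 0, "rz": 0, "fingers": 1}, {"x": 0, "y": -1, "z": 110, "rx": 0, "ry": 0, "rz": 0, "fingers": 1}]'

```text
time_s: 11.75
tool_pos: [0.5166, 0.2581, 0.0436]
tool_rot: [180.0, -0.0, -10.8]
force: [0.1, -1.1, 0.9]
grip_width: 0.0157
grasp_force: 20.0
```

>>> drive_tool --moves '[{"x": 0, "y": 0, "z": -20, "rx": 0, "ry": 0, "rz": 0, "fingers": 1}, {"x": 0, "y": 0, "z": -60, "rx": 0, "ry": 0, "rz": 0, "fingers": 1}, {"x": 0, "y": 0, "z": -100, "rx": 0, "ry": 0, "rz": 0, "fingers": 1}, {"x": 5, "y": 30, "z": -100, "rx": 0, "ry": 0, "rz": -0.01, "fingers": 1}, {"x": 14, "y": 80, "z": -100, "rx": 0, "ry": 0, "rz": -0.025, "fingers": 1}, {"x": 25, "y": 140, "z": -100, "rx": 0, "ry": 0, "rz": -0.04, "fingers": 1}, {"x": 35, "y": 200, "z": -100, "rx": 0, "ry": 0, "rz": -0.06, "fingers": 1}, {"x": 46, "y": 260, "z": -100, "rx": 0, "ry": 0, "rz": -0.08, "fingers": 1}, {"x": 57, "y": 320, "z": -100, "rx": 0, "ry": 0, "rz": -0.1, "fingers": 1}, {"x": 66, "y": 375, "z": -100, "rx": 0, "ry": 0, "rz": -0.115, "fingers": 1}, {"x": 74, "y": 415, "z": -100, "rx": 0, "ry": 0, "rz": -0.125, "fingers": 1}, {"x": 77, "y": 436, "z": -100, "rx": 0, "ry": 0, "rz": -0.127, "fingers": 1}, {"x": 77, "y": 436, "z": -100, "rx": 0, "ry": 0, "rz": -0.127, "fingers": 1}, {"x": 77, "y": 436, "z": -70, "rx": 0, "ry": 0, "rz": -0.127, "fingers": 1}, {"x": 77, "y": 436, "z": -40, "rx": 0, "ry": 0, "rz": -0.127, "fingers": 1}, {"x": 77, "y": 436, "z": -40, "rx": 0, "ry": 0, "rz": -0.127, "fingers": 1}, {"x": 77, "y": 436, "z": -40, "rx": 0, "ry": 0, "rz": -0.127, "fingers": 1}]'

```text
time_s: 13.88
tool_pos: [0.5115, -0.183, 0.0848]
tool_rot: [180.0, -0.1, -3.4]
force: [-0.3, -0.6, -0.9]
grip_width: 0.0159
grasp_force: 20.0
```

```bash
python3 - <<'E'
from h import *
s=vision.read_camera("scene"); w=vision.read_camera("side")
a=cv2.resize(s["image"][130:330,80:280],(500,500)); b=cv2.resize(w["image"][60:260,200:320],(300,500))
cv2.imwrite("pics/p3.png",np.hstack([a,b])[:,:,::-1])
E
```

```text
(no output)
```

View pics/p3.png

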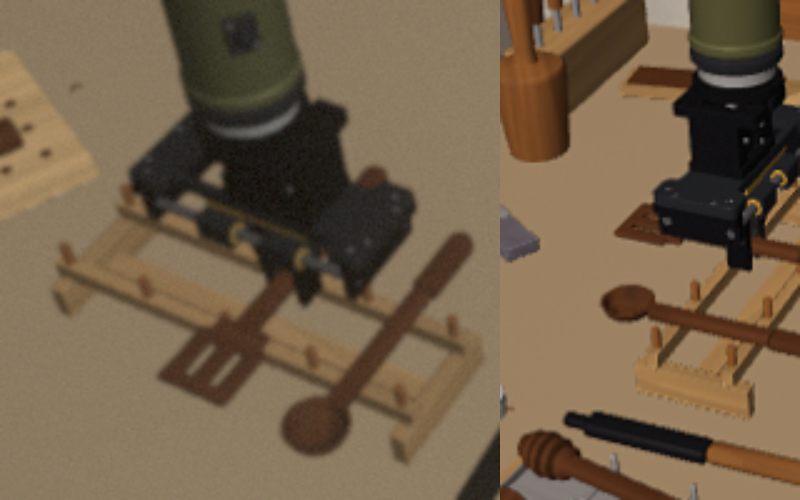

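The turner hangs level over the second place, clear of the spoon. Now I'll lower it.

>>> drive_tool --moves '[{"x": -1, "y": 2, "z": 15, "rx": 0, "ry": 0, "rz": 0, "fingers": 1}, {"x": -1, "y": 2, "z": 26, "rx": 0, "ry": 0, "rz": 0, "fingers": 1}, {"x": -1, "y": 2, "z": 34, "rx": 0, "ry": 0, "rz": 0, "fingers": 1}, {"x": -1, "y": 2, "z": 38, "rx": 0, "ry": 0, "rz": 0, "fingers": 1}, {"x": -1, "y": 2, "z": 40, "rx": 0, "ry": 0, "rz": 0, "fingers": 1}, {"x": -1, "y": 2, "z": 40, "rx": 0, "ry": 0, "rz": 0, "fingers": 1}, {"x": -1, "y": 2, "z": 40, "rx": 0, "ry": 0, "rz": 0, "fingers": 1}]'

```text
time_s: 14.85
tool_pos: [0.5096, -0.1866, 0.0437]
tool_rot: [180.0, -0.0, -3.5]
force: [-0.3, -0.3, 0.1]
grip_width: 0.0156
grasp_force: 20.0
```

>>> drive_tool --moves '[{"x": 0, "y": 0, "z": 0, "rx": 0, "ry": 0, "rz": 0, "fingers": 0.5}, {"x": 0, "y": 0, "z": 0, "rx": 0, "ry": 0, "rz": 0, "fingers": -0.1}, {"x": 0, "y": 0, "z": 0, "rx": 0, "ry": 0, "rz": 0, "fingers": -0.1}, {"x": 0, "y": 0, "z": 0, "rx": 0, "ry": 0, "rz": 0, "fingers": -0.1}, {"x": 0, "y": 0, "z": -30, "rx": 0, "ry": 0, "rz": 0, "fingers": -0.1}, {"x": 0, "y": 0, "z": -80, "rx": 0, "ry": 0, "rz": 0, "fingers": -0.1}, {"x": 0, "y": 0, "z": -110, "rx": 0, "ry": 0, "rz": 0, "fingers": -0.1}, {"x": -32, "y": -364, "z": -110, "rx": 0, "ry": 0, "rz": 0.127, "fingers": -0.1}, {"x": -32, "y": -364, "z": -110, "rx": 0, "ry": 0, "rz": 0.127, "fingers": -0.1}, {"x": -32, "y": -364, "z": -110, "rx": 0, "ry": 0, "rz": 0.127, "fingers": -0.1}, {"x": -32, "y": -364, "z": -110, "rx": 0, "ry": 0, "rz": 0.127, "fingers": -0.1}, {"x": -32, "y": -364, "z": -110, "rx": 0, "ry": 0, "rz": 0.127, "fingers": -0.1}, {"x": -32, "y": -364, "z": -110, "rx": 0, "ry": 0, "rz": 0.127, "fingers": -0.1}, {"x": -32, "y": -364, "z": -110, "rx": 0, "ry": 0, "rz": 0.127, "fingers": -0.1}, {"x": -32, "y": -364, "z": -110, "rx": 0, "ry": 0, "rz": 0.127, "fingers": -0.1}, {"x": -32, "y": -364, "z": -110, "rx": 0, "ry": 0, "rz": 0.127, "fingers": -0.1}, {"x": -32, "y": -364, "z": -110, "rx": 0, "ry": 0, "rz": 0.127, "fingers": -0.1}]'

```text
time_s: 16.98
tool_pos: [0.5002, 0.1771, 0.1534]
tool_rot: [180.0, -0.0, -11.0]
force: [-0.2, 0.2, -0.3]
grip_width: 0.048
grasp_force: 0.0
```

>>> drive_tool --moves '[{"x": 1, "y": -1, "z": 50, "rx": 0, "ry": 0, "rz": 0, "fingers": -0.1}, {"x": 1, "y": -1, "z": 85, "rx": 0, "ry": 0, "rz": 0, "fingers": -0.1}, {"x": 1, "y": -1, "z": 110, "rx": 0, "ry": 0, "rz": 0, "fingers": -0.1}, {"x": 1, "y": -1, "z": 110, "rx": 0, "ry": 0, "rz": 0, "fingers": -0.1}, {"x": 1, "y": -1, "z": 110, "rx": 0, "ry": 0, "rz": 0, "fingers": -0.1}, {"x": 1, "y": -1, "z": 110, "rx": 0, "ry": 0, "rz": 0, "fingers": 1}, {"x": 1, "y": -1, "z": 110, "rx": 0, "ry": 0, "rz": 0, "fingers": 1}, {"x": 1, "y": -1, "z": 110, "rx": 0, "ry": 0, "rz": 0, "fingers": 1}, {"x": 1, "y": -1, "z": 110, "rx": 0, "ry": 0, "rz": 0, "fingers": 1}, {"x": 1, "y": -1, "z": 110, "rx": 0, "ry": 0, "rz": 0, "fingers": 1}, {"x": 1, "y": -1, "z": 110, "rx": 0, "ry": 0, "rz": 0, "fingers": 1}]'

```text
time_s: 18.35
tool_pos: [0.501, 0.1795, 0.0436]
tool_rot: [180.0, -0.0, -10.8]
force: [-0.8, -0.7, 2.1]
grip_width: 0.0159
grasp_force: 20.0
```

```bash
python3 - <<'E'
from h import *
s=vision.read_camera("scene"); d=vision.read_camera("side")
a=cv2.resize(s["image"][170:330,80:290],(525,400))
c=cv2.resize(d["image"][100:240,230:360],(275,400))
cv2.imwrite("pics/p4.png",np.hstack([a,c])[:,:,::-1])
E
```

View pics/p4.png

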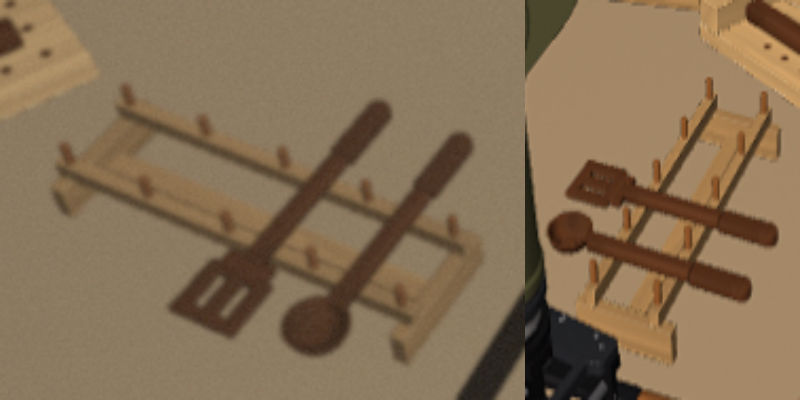

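The turner and spoon both lie properly in the first two places, and the scoop is gripped. Now I'll carry it.

>>> drive_tool --moves '[{"x": 0, "y": 0, "z": -20, "rx": 0, "ry": 0, "rz": 0, "fingers": 1}, {"x": 0, "y": 0, "z": -60, "rx": 0, "ry": 0, "rz": 0, "fingers": 1}, {"x": 0, "y": 0, "z": -110, "rx": 0, "ry": 0, "rz": 0, "fingers": 1}, {"x": 6, "y": 30, "z": -110, "rx": 0, "ry": 0, "rz": -0.01, "fingers": 1}, {"x": 16, "y": 80, "z": -110, "rx": 0, "ry": 0, "rz": -0.025, "fingers": 1}, {"x": 28, "y": 140, "z": -110, "rx": 0, "ry": 0, "rz": -0.04, "fingers": 1}, {"x": 41, "y": 200, "z": -110, "rx": 0, "ry": 0, "rz": -0.06, "fingers": 1}, {"x": 53, "y": 260, "z": -110, "rx": 0, "ry": 0, "rz": -0.08, "fingers": 1}, {"x": 65, "y": 320, "z": -110, "rx": 0, "ry": 0, "rz": -0.1, "fingers": 1}, {"x": 76, "y": 375, "z": -110, "rx": 0, "ry": 0, "rz": -0.115, "fingers": 1}, {"x": 84, "y": 412, "z": -110, "rx": 0, "ry": 0, "rz": -0.125, "fingers": 1}, {"x": 88, "y": 432, "z": -110, "rx": 0, "ry": 0, "rz": -0.127, "fingers": 1}, {"x": 88, "y": 432, "z": -110, "rx": 0, "ry": 0, "rz": -0.127, "fingers": 1}, {"x": 88, "y": 432, "z": -70, "rx": 0, "ry": 0, "rz": -0.127, "fingers": 1}, {"x": 88, "y": 432, "z": -40, "rx": 0, "ry": 0, "rz": -0.127, "fingers": 1}, {"x": 88, "y": 432, "z": -40, "rx": 0, "ry": 0, "rz": -0.127, "fingers": 1}, {"x": 88, "y": 432, "z": -40, "rx": 0, "ry": 0, "rz": -0.127, "fingers": 1}]'

```text
time_s: 20.58
tool_pos: [0.5077, -0.26, 0.0851]
tool_rot: [180.0, -0.1, -3.4]
force: [0.1, 0.2, 0.1]
grip_width: 0.0158
grasp_force: 20.0
```

>>> drive_tool --moves '[{"x": -2, "y": 1, "z": 15, "rx": 0, "ry": 0, "rz": 0, "fingers": 1}, {"x": -2, "y": 1, "z": 26, "rx": 0, "ry": 0, "rz": 0, "fingers": 1}, {"x": -2, "y": 1, "z": 34, "rx": 0, "ry": 0, "rz": 0, "fingers": 1}, {"x": -2, "y": 1, "z": 38, "rx": 0, "ry": 0, "rz": 0, "fingers": 1}, {"x": -2, "y": 1, "z": 40, "rx": 0, "ry": 0, "rz": 0, "fingers": 1}, {"x": -2, "y": 1, "z": 40, "rx": 0, "ry": 0, "rz": 0, "fingers": 1}, {"x": -2, "y": 1, "z": 40, "rx": 0, "ry": 0, "rz": 0, "fingers": 1}]'

```text
time_s: 21.45
tool_pos: [0.5046, -0.2623, 0.0437]
tool_rot: [180.0, -0.0, -3.5]
force: [1.0, -0.0, 0.7]
grip_width: 0.0159
grasp_force: 20.0
```

```bash
python3 - <<'E'
from h import *
s=vision.read_camera("scene"); d=vision.read_camera("side")
a=cv2.resize(s["image"][130:330,60:280],(550,500))
c=cv2.resize(d["image"][60:260,210:350],(250,357)); c=np.vstack([c,np.zeros((143,250,3),np.uint8)])
cv2.imwrite("pics/p5.png",np.hstack([a,c])[:,:,::-1])
E
```

```text
(no output)
```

View pics/p5.png

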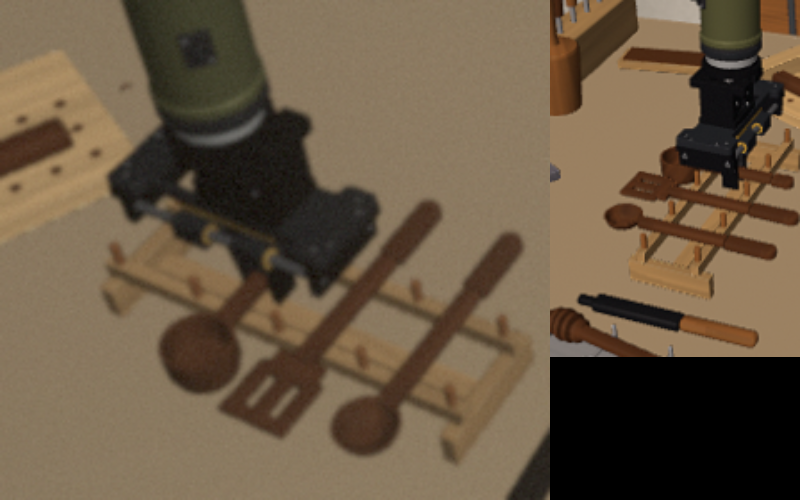

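The scoop is down between its pins in the third place, cup clear of the turner. Now I'll release it and go to the dipper.

>>> drive_tool --moves '[{"x": 0, "y": 0, "z": 0, "rx": 0, "ry": 0, "rz": 0, "fingers": 0.5}, {"x": 0, "y": 0, "z": 0, "rx": 0, "ry": 0, "rz": 0, "fingers": -0.1}, {"x": 0, "y": 0, "z": 0, "rx": 0, "ry": 0, "rz": 0, "fingers": -0.1}, {"x": 0, "y": 0, "z": 0, "rx": 0, "ry": 0, "rz": 0, "fingers": -0.1}, {"x": 0, "y": 0, "z": -30, "rx": 0, "ry": 0, "rz": 0, "fingers": -0.1}, {"x": 0, "y": 0, "z": -80, "rx": 0, "ry": 0, "rz": 0, "fingers": -0.1}, {"x": 0, "y": 0, "z": -110, "rx": 0, "ry": 0, "rz": 0, "fingers": -0.1}, {"x": -33, "y": -365, "z": -110, "rx": 0, "ry": 0, "rz": 0.152, "fingers": -0.1}, {"x": -33, "y": -365, "z": -110, "rx": 0, "ry": 0, "rz": 0.152, "fingers": -0.1}, {"x": -33, "y": -365, "z": -110, "rx": 0, "ry": 0, "rz": 0.152, "fingers": -0.1}, {"x": -33, "y": -365, "z": -110, "rx": 0, "ry": 0, "rz": 0.152, "fingers": -0.1}, {"x": -33, "y": -365, "z": -110, "rx": 0, "ry": 0, "rz": 0.152, "fingers": -0.1}, {"x": -33, "y": -365, "z": -110, "rx": 0, "ry": 0, "rz": 0.152, "fingers": -0.1}, {"x": -33, "y": -365, "z": -110, "rx": 0, "ry": 0, "rz": 0.152, "fingers": -0.1}, {"x": -33, "y": -365, "z": -110, "rx": 0, "ry": 0, "rz": 0.152, "fingers": -0.1}, {"x": -33, "y": -365, "z": -110, "rx": 0, "ry": 0, "rz": 0.152, "fingers": -0.1}, {"x": -33, "y": -365, "z": -110, "rx": 0, "ry": 0, "rz": 0.152, "fingers": -0.1}]'

```text
time_s: 23.68
tool_pos: [0.4941, 0.1026, 0.1534]
tool_rot: [180.0, 0.0, -12.4]
force: [-0.1, -0.7, 0.3]
grip_width: 0.0483
grasp_force: 0.0
```

>>> drive_tool --moves '[{"x": 0, "y": -1, "z": 50, "rx": 0, "ry": 0, "rz": 0, "fingers": -0.1}, {"x": 0, "y": -1, "z": 85, "rx": 0, "ry": 0, "rz": 0, "fingers": -0.1}, {"x": 0, "y": -1, "z": 110, "rx": 0, "ry": 0, "rz": 0, "fingers": -0.1}, {"x": 0, "y": -1, "z": 110, "rx": 0, "ry": 0, "rz": 0, "fingers": -0.1}, {"x": 0, "y": -1, "z": 110, "rx": 0, "ry": 0, "rz": 0, "fingers": -0.1}, {"x": 0, "y": -1, "z": 110, "rx": 0, "ry": 0, "rz": 0, "fingers": 1}, {"x": 0, "y": -1, "z": 110, "rx": 0, "ry": 0, "rz": 0, "fingers": 1}, {"x": 0, "y": -1, "z": 110, "rx": 0, "ry": 0, "rz": 0, "fingers": 1}, {"x": 0, "y": -1, "z": 110, "rx": 0, "ry": 0, "rz": 0, "fingers": 1}, {"x": 0, "y": -1, "z": 110, "rx": 0, "ry": 0, "rz": 0, "fingers": 1}, {"x": 0, "y": -1, "z": 110, "rx": 0, "ry": 0, "rz": 0, "fingers": 1}]'

```text
time_s: 25.05
tool_pos: [0.4942, 0.1051, 0.0436]
tool_rot: [180.0, -0.0, -12.2]
force: [-0.2, -0.9, 1.1]
grip_width: 0.0158
grasp_force: 20.0
```

>>> drive_tool --moves '[{"x": 0, "y": 0, "z": -20, "rx": 0, "ry": 0, "rz": 0, "fingers": 1}, {"x": 0, "y": 0, "z": -60, "rx": 0, "ry": 0, "rz": 0, "fingers": 1}, {"x": 0, "y": 0, "z": -110, "rx": 0, "ry": 0, "rz": 0, "fingers": 1}, {"x": 7, "y": 30, "z": -110, "rx": 0, "ry": 0, "rz": -0.01, "fingers": 1}, {"x": 19, "y": 80, "z": -110, "rx": 0, "ry": 0, "rz": -0.03, "fingers": 1}, {"x": 33, "y": 140, "z": -110, "rx": 0, "ry": 0, "rz": -0.05, "fingers": 1}, {"x": 46, "y": 200, "z": -110, "rx": 0, "ry": 0, "rz": -0.07, "fingers": 1}, {"x": 60, "y": 260, "z": -110, "rx": 0, "ry": 0, "rz": -0.09, "fingers": 1}, {"x": 74, "y": 320, "z": -110, "rx": 0, "ry": 0, "rz": -0.115, "fingers": 1}, {"x": 87, "y": 375, "z": -110, "rx": 0, "ry": 0, "rz": -0.135, "fingers": 1}, {"x": 96, "y": 412, "z": -110, "rx": 0, "ry": 0, "rz": -0.15, "fingers": 1}, {"x": 100, "y": 430, "z": -110, "rx": 0, "ry": 0, "rz": -0.152, "fingers": 1}, {"x": 100, "y": 430, "z": -110, "rx": 0, "ry": 0, "rz": -0.152, "fingers": 1}, {"x": 100, "y": 430, "z": -70, "rx": 0, "ry": 0, "rz": -0.152, "fingers": 1}, {"x": 100, "y": 430, "z": -40, "rx": 0, "ry": 0, "rz": -0.152, "fingers": 1}, {"x": 100, "y": 430, "z": -40, "rx": 0, "ry": 0, "rz": -0.152, "fingers": 1}, {"x": 100, "y": 430, "z": -40, "rx": 0, "ry": 0, "rz": -0.152, "fingers": 1}]'

```text
time_s: 27.18
tool_pos: [0.502, -0.335, 0.0852]
tool_rot: [180.0, -0.1, -3.4]
force: [-0.0, 0.1, -0.4]
grip_width: 0.0157
grasp_force: 20.0
```

>>> drive_tool --moves '[{"x": -1, "y": 2, "z": 15, "rx": 0, "ry": 0, "rz": 0, "fingers": 1}, {"x": -1, "y": 2, "z": 26, "rx": 0, "ry": 0, "rz": 0, "fingers": 1}, {"x": -1, "y": 2, "z": 34, "rx": 0, "ry": 0, "rz": 0, "fingers": 1}, {"x": -1, "y": 2, "z": 38, "rx": 0, "ry": 0, "rz": 0, "fingers": 1}, {"x": -1, "y": 2, "z": 40, "rx": 0, "ry": 0, "rz": 0, "fingers": 1}, {"x": -1, "y": 2, "z": 40, "rx": 0, "ry": 0, "rz": 0, "fingers": 1}, {"x": -1, "y": 2, "z": 40, "rx": 0, "ry": 0, "rz": 0, "fingers": 1}]'

```text
time_s: 28.05
tool_pos: [0.4998, -0.3384, 0.0437]
tool_rot: [180.0, -0.0, -3.5]
force: [0.5, -0.3, -0.5]
grip_width: 0.0153
grasp_force: 20.0
```

>>> drive_tool --moves '[{"x": 0, "y": 0, "z": 0, "rx": 0, "ry": 0, "rz": 0, "fingers": 0.5}, {"x": 0, "y": 0, "z": 0, "rx": 0, "ry": 0, "rz": 0, "fingers": -0.1}, {"x": 0, "y": 0, "z": 0, "rx": 0, "ry": 0, "rz": 0, "fingers": -0.1}, {"x": 0, "y": 0, "z": 0, "rx": 0, "ry": 0, "rz": 0, "fingers": -0.1}, {"x": 0, "y": 0, "z": -30, "rx": 0, "ry": 0, "rz": 0, "fingers": -0.1}, {"x": 0, "y": 0, "z": -80, "rx": 0, "ry": 0, "rz": 0, "fingers": -0.1}, {"x": 0, "y": 0, "z": -130, "rx": 0, "ry": 0, "rz": 0, "fingers": -0.1}, {"x": -85, "y": -113, "z": -255, "rx": 0, "ry": 0, "rz": 0, "fingers": -0.1}, {"x": -85, "y": -113, "z": -255, "rx": 0, "ry": 0, "rz": 0, "fingers": -0.1}, {"x": -85, "y": -113, "z": -255, "rx": 0, "ry": 0, "rz": 0, "fingers": -0.1}, {"x": -85, "y": -113, "z": -255, "rx": 0, "ry": 0, "rz": 0, "fingers": -0.1}, {"x": -85, "y": -113, "z": -255, "rx": 0, "ry": 0, "rz": 0, "fingers": -0.1}, {"x": -85, "y": -113, "z": -255, "rx": 0, "ry": 0, "rz": 0, "fingers": -0.1}]'

```text
time_s: 29.68
tool_pos: [0.4211, -0.221, 0.2971]
tool_rot: [-179.9, 0.1, -3.6]
force: [0.9, -1.1, -0.2]
grip_width: 0.0478
grasp_force: 0.0
```

```bash
python3 - <<'E'
from h import *
s=vision.read_camera("side"); w=vision.read_camera("wrist")
a=cv2.resize(w["image"][0:270,110:550],(800,491))
cv2.imwrite("pics/p6.png",a[:,:,::-1])
E
```

```text
(no output)
```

View pics/p6.png

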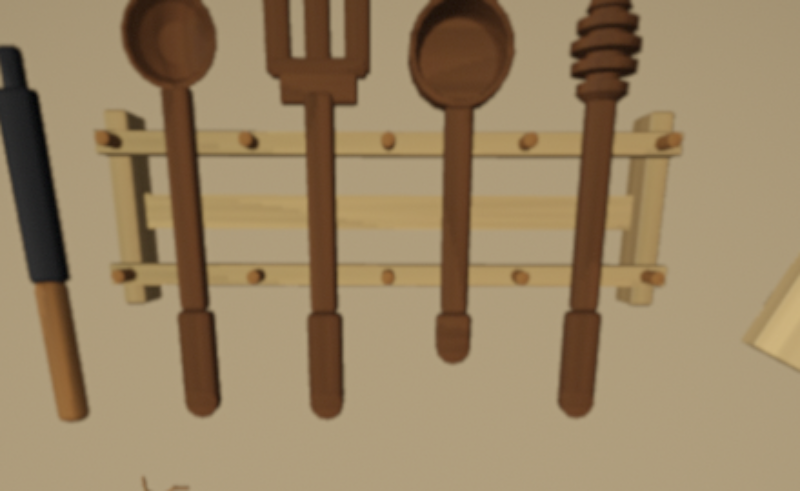

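All four lie square across both rails, centred between their pins to within about 2 mm. Handle against pin midpoint at the near rail in the crop: 193/190, 323/322, 454/454, 586/587. I'm handing it in.

```bash
python3 -c "
from cell import workorder
print(workorder.sign_off())"
```

```text
the job is handed in; nothing more can be done
None
```

The four utensils lie on the curing rack in the same order from left to right (spoon, turner, scoop, dipper), and I handed the job in at about 30 s; the sign-off gave no verdict, but the last picture showed each one square on both rails and about 2 mm or less from the middle.

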